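Turn the airing tea tablet over in its turning tray

ROBOT

A 7-joint arm with a two-finger parallel gripper is mounted at the origin on the work surface. World frame = base frame: x ahead of the robot, y to its left, z up, the work surface at z = 0. Lengths are in m, angles in rad, forces in N, time in s.
With the tool pointing down it reaches from about 0.4 to 0.85 m from the base axis. Payload 10.4 kg.
Tool frame: the origin (TCP) lies on the centre line of the jaws, within the pads' length; the fingertips stand r.finger_overhang ahead of it and the grasp point (between the pads) lies 5 mm behind it (r.finger_overhang is the distance from the TCP to the fingertips, in m); z points along the fingers, y is the line along which they close (so a half turn about z gives the same grasp; the last joint's range is limited). The gripper opens to 87 mm and grips with 3 to 60 N. Pads are 19 mm wide; open, the fingers measure 117 mm over their backs; the gripper's body (75 mm by 190 mm) begins 51 mm behind the grasp point.
Start: joints at [1.235, 0.332, -0.065, 1.46, 0.022, 1.35, -0.088], TCP at [0.192, -0.595, 0.237] pointing down, gripper open.
Joint ranges: [-2.6, 2.6], [-0.5, 2.12], [-1.47, 1.34], [0.16, 2.42], [-1.27, 4.41], [0.06, 2.06], [-2.6, 2.6]. Speed limits (rad/s): [2.22, 2.22, 2.79, 2.79, 3.14, 3.14, 3.14].

INTERFACE

Orientations are given as a unit quaternion [x, y, z, w].
In Python, from bench import read_state, viewer, r gives the robot as it stands.
- The arm moves only by the tool carry_out, never from a script. Its argument "moves" is a list of rows, each a list of 6 numbers: the shift along the tool's x, y, z in units of 40 mm (1.0 is 40 mm), then the turn, a rotation vector about the tool's x, y, z in units of 8 degrees (1.0 is 8 degrees). A call has 1 to 20 rows; each row shifts and turns the commanded pose from where the row before left it, along the tool's axes as they then stand; what a row does not reach is not made up. A row lasts 1/8 s, in which the tool goes at most 62.5 mm and 10.7 degrees, less where a joint would pass 70% of its speed; a pose out of reach is approached as far as the arm can. A call is refused whole if a number of a shift passes 1 or a number of a turn 1, either way. A call with a gripper value outside its range is refused whole. "fingers" is the finger opening in mm, from 0 to 87, set as the call begins (left out, the last holds). The fingers move at their own pace and stop on an object; "force" is the grip in N (left out, the last holds). Time passes only in rows, so rows that do not move let the fingers close. It gives the time, the measured TCP pose, the force, the opening and the grip force at its end, in the units of the state.
- read_state(): the state, without advancing time (a new reading comes with each control period).
- viewer.camera(name): name is "side" or "top"; returns a dict with "pixels" (400x640x3 uint8, red, green, blue), "range_z" (400x640 float32, m along the optical axis (not along the pixel's ray), 0 where there is no reading), "fx", "fy", "cx", "cy" (pixels), "xyz" and "orientation" of the camera in the world. Camera axes: x right, y down, z forward; pixel columns grow to the right and rows downward; lengths in m; the calibration is good to about 2 mm. A picture is of the moment at which its call begins.
- r.close_job(): hands the job in; it is judged then, once.
The state is a dict: "time": time; "joint_positions": joint angles; "joint_vel": joint speeds; "joint_torque": joint torques, N m; "ee_pos": TCP position; "eef_rot": TCP orientation; "ft_force": force on the tool from outside, world axes, zero at the start; "torque": the same for the moment, N m; "width": finger opening in m; "grip_force": force on a finger pad.
Only numpy, scipy, OpenCV 4.12 (cv2) and the standard library are available. Lean on these libraries where they do the work, as an engineer would, in place of code of your own. Each camera call takes 0.05 s, during which the arm holds its last target. There are 200 camera calls.

TASK

Two small hinged bamboo turning trays stand on the cabinet top, one airing a square tea tablet and the other a round tea cake. Turn the square tablet over: tip its tray up by the thumb tab until the tablet tumbles across onto its other face on the opposite slope, then lower the tray gently by hand back down to its rest and let go. Do not touch the tea with the gripper or let the tray drop, and leave the round cake, its tray, the frog, the cup and the bamboo tiers as they are.

Things in the scene. Friction and masses are not known exactly. Their poses are not given: they have to be found in the camera images.
- tablet: Square pressed-tea tablet, dark brown, 52 x 52 x 10 mm, about 45 g, loose in its tray. Origin at its centre; z axis points out of the scored face (grid of grooves), up at the start; the other face is plain with one round mark. Starts lying on the tray's near slope, its lower edge in the valley.
- cake: Round pressed-tea cake, dark brown, 54 mm across, 10 mm thick, loose in the other tray in the same way; origin at its centre. A bystander.
- square_tray (a joint): Tilt of the square tablet's tray (rad): 0 = down on its rest, grows as the tab end is lifted, stop at 1.25. Light hinge (about 2 N at the tab); falls back if let go. Inside it is a V trough: near (tab side) and far slope, 35 degrees steep when down, meeting in a valley parallel to the hinge. The tablet topples to the far slope past about 0.8 rad (lift slowly to 0.95 to 1.1) and stays there.
- square_tray_tab (a point): Centre of that tray's thumb tab: upright disc 30 mm across, 12 mm thick, 30 mm out from the tray's robot-side end, mid-width, 65 mm above the table when down. Its flat faces look along the hinge axis: pinch from above, fingers either side; it turns between the pads. Swings up and over at 158 mm radius about the hinge. Axes tilt with the tray: x from tab to hinge, y along the hinge.
- square_tray_hinge (a point): Point on that tray's hinge axis, mid-width, 65 mm above the table, at the tray's far end. x axis level, from tab towards hinge; y axis = hinge axis. Fixed stand: base 150 x 100 x 8 mm centred 62 mm towards the tab; posts 78 mm high, 45 mm either side.
- square_tray_far (a point): Point on the surface of that tray's far slope, mid-width, 34 mm up from the valley: where the tablet should finish, scored face down. Moves with the tray. Slopes are 75 mm long, 64 mm wide between walls. Tray 133 x 74 mm without the tab, wall tops 8 mm above the hinge axis.
- round_tray (a joint): Tilt (rad) of the other, identical tray that holds the round cake; 0 = down. A bystander.
- round_tray_hinge (a point): Hinge point of the round cake's tray, as for the square one. Its tab lies 158 mm along -x of this point.
- frog: Green-brown ceramic pet frog, about 60 x 46 mm, 57 mm high; origin at the centre of its underside. Bystander.
- cup: Glazed brown cup, 72 mm across the rim, 62 mm high; origin at the centre of its underside. Bystander.
- tiers: Stack of three bamboo tiers, 200 x 260 x 135 mm, with tea pick, tongs and a small white jar (to 172 mm high) on the top one; fixed; origin at the centre of its underside. Bystander.

How it is judged:
On the way:
1. the square tablet's tray is tipped up by more than 0.6 rad (value of joint square_tray above 0.6 rad), for 0.1 s.
At the end, for the whole second after the job is handed in: The tablet lies scored face down at rest on its tray's far slope (scored face more than 129 degrees from straight up, about 145 is ideal; centre within 30 mm of the far slope point) and its tray is back down (within 0.1 rad) (angle between tablet's own z axis and vertical above 2.25 rad and distance between tablet and square_tray_far below 0.03 m and value of joint square_tray below 0.1 rad and linear speed of tablet below 0.03 m/s); the robot touches nothing.
It fails at once if the fingers touch the tea (more than 0.5 N) (contact force between the fingers and tablet above 0.5 N or contact force between the fingers and cake above 0.5 N).
It fails at once if the tray is let drop (falling faster than 3 rad/s) (velocity of joint square_tray below -3 rad/s).
It fails at once if the round cake's tray is tipped or the cake shifted (more than 0.15 rad or 20 mm) (value of joint round_tray above 0.15 rad or distance of cake from where it was at the start of the episode above 0.02 m).
It fails at once if the frog or the cup is moved more than 20 mm, or the robot pushes the tiers (more than 3 N) (distance of any of frog, cup from where it was at the start of the episode above 0.02 m or contact force between any of the arm, the fingers and tiers above 3 N).
It also fails if it takes over 42 s, if anything falls off the work surface, if the arm or the gripper's body presses on something with over 40 N, if the wrist force passes 120 N, or if a joint passes its speed limit or range.

## Working session

There is one attempt and no reset: what is moved stays moved. The work goes in short steps, Python scripts to look and compute and a tool call to move; the robot and the scene stay as the last step left them, time stands still between calls to the robot, and variables do not carry over. Pictures are saved under pics/ and viewed, at most 10 in all, crops included, and the job is handed in when it is done.

Besides the shell and the picture viewer there is one more tool, called after "Call:" as name(argument=value, ...) on one line, values as JSON. carry_out: Moves the arm, as the interface text tells. Its arguments: {"type":"object","properties":{"moves":{"type":"array","items":{"type":"array","items":{"type":"number"}}},"fingers":{"type":"number"},"force":{"type":"number"}},"required":["moves"]}

```bash
mkdir -p pics
python3 - <<'E'
from bench import read_state, viewer, r
import cv2,numpy as np,pickle
d={n:viewer.camera(n) for n in("side","top")}
pickle.dump(d,open("a.pkl","wb"))
for n in d:
    cv2.imwrite(f"pics/{n}0.png",d[n]["pixels"][:,:,::-1]); c=d[n]; print(n,c["fx"],c["fy"],c["cx"],c["cy"],c["xyz"],c["orientation"],(c["range_z"]>0).mean())
s=read_state();print(s,r.finger_overhang)
E
```

```text
side 478.03776212758885 478.03776212758885 321.04926733220606 197.07135556166253 [0.43477689 0.96676401 0.91095303] [-0.06779913  0.9007764  -0.42697841  0.04116554] 0.99592578125
top 427.33816355230823 427.33816355230823 325.43973354983063 195.2992841441761 [ 0.56352952 -0.046078    1.28215279] [ 0.70794982 -0.70592412  0.01381377 -0.01695205] 0.99598046875
{'time': 0.1, 'joint_positions': array([ 1.23544845,  0.33279541, -0.06470271,  1.46082081,  0.02159815,
        1.34990772, -0.08850172]), 'joint_vel': array([-0.00121951, -0.00117496, -0.00022534, -0.00140935, -0.0001194 ,
       -0.00060625,  0.00019449]), 'joint_torque': array([ 1.61232892e-03, -6.24549794e+01,  2.46646494e-02, -3.90716743e+01,
       -6.14391966e-02,  3.66623502e-02,  4.50822279e-05]), 'ee_pos': array([ 0.19219946, -0.5943817 ,  0.23585922]), 'eef_rot': array([ 9.87796831e-01,  1.55746716e-01, -1.22077341e-04, -6.05802582e-04]), 'ft_force': array([ 0.01388417, -1.03517712,  0.56961313]), 'torque': array([-0.07379457, -0.02406293, -0.02358806]), 'grip_force': 0.0, 'width': 0.08704334489443252} 0.014
```

View pics/top0.png

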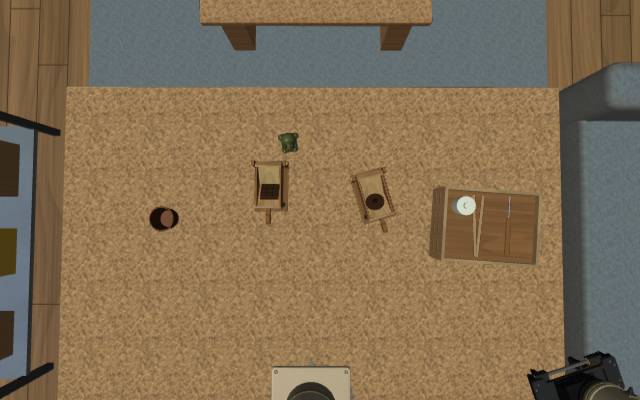

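View pics/side0.png

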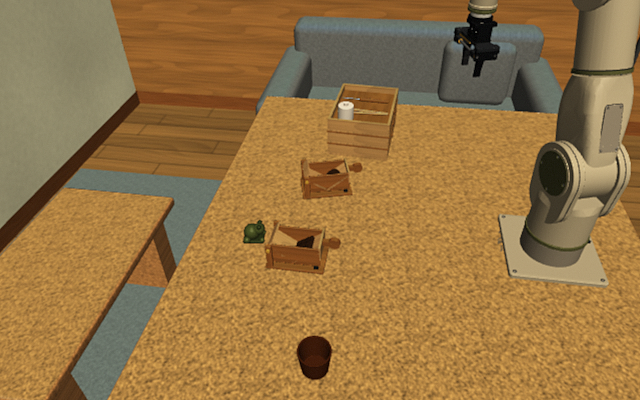

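The top view shows the square tray at about (270,186) with its tab at (268,217). The round tray is at (374,195), the frog at (288,142), the cup at (164,219) and the tiers at right. The arm starts at bottom right. Next I'll measure the tray from the depth data.

```bash
cat > h.py <<'E'
import numpy as np,cv2
from scipy.spatial.transform import Rotation as R
def cloud(c):
    v,u=np.mgrid[:400,:640]; z=c["range_z"]
    p=np.stack([(u-c["cx"])/c["fx"]*z,(v-c["cy"])/c["fy"]*z,z],-1)
    return p@R.from_quat(c["orientation"]).as_matrix().T+c["xyz"]
E
python3 - <<'E'
from h import *
import pickle
d=pickle.load(open("a.pkl","rb"))
t=d["top"];P=cloud(t)
print("table z",np.median(P[250:300,200:400,2]), np.median(cloud(d["side"])[300:330,400:450,2]))
np.set_printoptions(linewidth=220,precision=0,suppress=True)
print((P[206:228,258:280,2]*1000).round())
for n in d:
    P=cloud(d[n]); m=(P[...,2]>.04)&(P[...,2]<.1)&(P[...,0]>.42)&(P[...,0]<.66)&(P[...,1]>.03)&(P[...,1]<.2)
    q=P[m]
    np.set_printoptions(precision=4)
    w=q[q[:,2]>.06]; rect=cv2.minAreaRect((w[:,:2]*1000).astype(np.float32)); print(n,rect)
    tab=q[(q[:,0]<q[:,0].min()+.03)]; print(len(tab),tab.min(0),tab.max(0),np.median(tab,0))
    for z0 in(.05,.07): 
        w=q[q[:,2]>z0]; print(z0,w.min(0),w.max(0))
    # posts
    w=q[q[:,2]>.0745]; k=cv2.kmeans(w[:,:2].astype(np.float32),2,None,(3,50,1e-5),5,0); print(len(w),k[2])
c=t["pixels"][150:230,235:305,::-1]; cv2.imwrite("pics/crop.png",cv2.resize(c,None,fx=5,fy=5,interpolation=cv2.INTER_CUBIC))
c=d["side"]["pixels"][210:280,235:350,::-1]; cv2.imwrite("pics/crops.png",cv2.resize(c,None,fx=6,fy=6,interpolation=cv2.INTER_CUBIC))
E
```

```text
table z 4.5267239943580506e-05 0.0005904797751776214
[[  75.   62.   67.   65.   62.   65.   65.   58.   66.   67.   64.   67.   63.   64.   63.   65.   64.   70.   66.   69.   64.   67.]
 [  75.   81.   77.   77.   73.   76.   78.   79.   75.   79.   82.   78.   81.   76.   77.   79.   79.   75.   80.   80.   80.   77.]
 [  10.    7.    6.   11.   12.   35.   30.   37.   70.   72.   73.   69.   66. 1282.   50.   56.   51.   60.   54.   56.   56.   60.]
 [  11.   12.    6.    6.    8.    7.    6.    7.   73.   72.   73.   74.   63.   10.   11.    6.    7.   12.   10.    8.   11.    7.]
 [   7.    8.    8.   12.   12.   10.    9.    8.   73.   67.   73.   70.   62.    9.    3.    7.   10.    9.    7.    3.    6.    9.]
 [  -5.   -2.    1.    6.    2.    1.    2.   -1.   72.   67.   74.   74.   62.    8.    2.    7.    9.    5.    4.    6.    2.    8.]
 [  -2.    1.    1.   -3.    2.   -2.   -2.   -2.   77.   72.   73.   74.   55.   -2.   -4.   -1.    3.    0.   -0.   -0.   -3.   -0.]
 [  -3.    2.    0.    0.    4.   -3.   -0.    1.   74.   74.   72.   70.   65.   -3.   -0.    2.   -4
[... 1864 characters left out ...]
-1.   -1.    2.   -3.    2.    1.   -3.    4.   -3.    0.]]
side ((597.5654907226562, 122.46070861816406), (125.32019805908203, 77.84642791748047), 0.36371108889579773)
121 [0.5349 0.1156 0.0505] [0.5648 0.1319 0.0817] [0.5496 0.1262 0.0711]
0.05 [0.5349 0.0827 0.0502] [0.66   0.1615 0.0833]
0.07 [0.5349 0.0839 0.07  ] [0.6589 0.1614 0.0833]
126 [[0.5631 0.1315]
 [0.6023 0.1101]]
top ((598.5914306640625, 122.83137512207031), (74.37165832519531, 122.49549865722656), 89.97217559814453)
61 [0.537  0.1168 0.0555] [0.5656 0.1298 0.085 ] [0.5515 0.1214 0.0769]
0.05 [0.537  0.0856 0.0501] [0.6599 0.16   0.085 ]
0.07 [0.5373 0.0856 0.07  ] [0.6595 0.1597 0.085 ]
91 [[0.6265 0.1494]
 [0.5669 0.1221]]
```

View pics/crop.png

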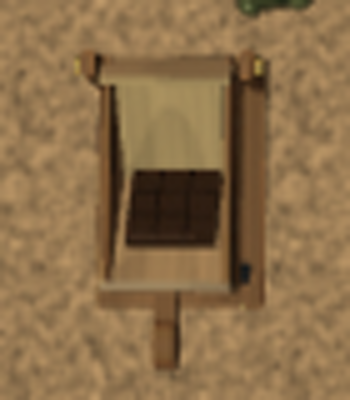

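View pics/crops.png

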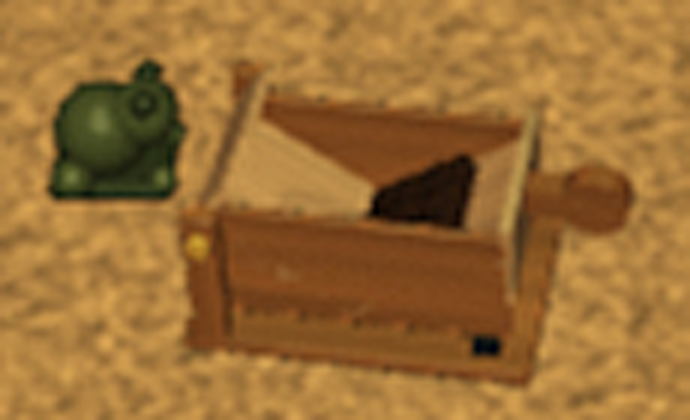

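The crops show the tablet on the near slope with its scored face up. The tab is at crop pixel (166,345), which is about (268,219) in the full image, and the hinge posts are at crop (90,67) and (258,67). I'll refine the heading and hinge, then move.

Run:
```python
from h import *
import pickle
d=pickle.load(open("a.pkl","rb"))
np.set_printoptions(precision=4,suppress=True)
for n in d:
    P=cloud(d[n]); m=(P[...,2]>.062)&(P[...,2]<.1)&(P[...,0]>.5)&(P[...,0]<.76)&(P[...,1]>.03)&(P[...,1]<.2)
    w=P[m]; b=w[w[:,0]>.57]
    print(n,cv2.minAreaRect((b[:,:2]*1000).astype(np.float32)),w.min(0),w.max(0))
    for x0 in np.arange(.535,.74,.01):
        s=b[abs(b[:,0]-x0)<.005] if x0>.57 else w[abs(w[:,0]-x0)<.005]
        if len(s): print(round(x0,3),s[:,1].min().round(4),s[:,1].max().round(4),((s[:,1].min()+s[:,1].max())/2).round(4),end=' | ')
    print()
P=cloud(d["top"]);m=(P[...,2]>.04)&(P[...,0]>.4)&(P[...,0]<.8)&(P[...,1]>-.26)&(P[...,1]<-.05);w=P[m];print(w.min(0),w.max(0))
```

```text
side ((642.6124267578125, 123.86441802978516), (107.32237243652344, 145.10311889648438), 89.896240234375) [0.5349 0.0701 0.062 ] [0.7152 0.1774 0.0893]
0.535 0.1178 0.1313 0.1245 | 0.545 0.1156 0.1319 0.1238 | 0.555 0.1173 0.1295 0.1234 | 0.565 0.1152 0.1311 0.1231 | 0.575 0.1002 0.1592 0.1297 | 0.585 0.0835 0.1603 0.1219 | 0.595 0.0864 0.1607 0.1235 | 0.605 0.0851 0.1614 0.1233 | 0.615 0.0872 0.1615 0.1243 | 0.625 0.0869 0.1604 0.1236 | 0.635 0.0839 0.1601 0.122 | 0.645 0.0859 0.1594 0.1226 | 0.655 0.0839 0.1611 0.1225 | 0.665 0.0823 0.1599 0.1211 | 0.675 0.0856 0.16 0.1228 | 0.685 0.0836 0.1598 0.1217 | 0.695 0.076 0.1602 0.1181 | 0.705 0.0701 0.1765 0.1233 | 0.715 0.0742 0.1774 0.1258 | 
top ((643.631591796875, 121.31025695800781), (144.80018615722656, 106.6826171875), 0.6508613228797913) [0.5373 0.0687 0.0621] [0.7165 0.1754 0.0886]
0.535 0.1186 0.1271 0.1229 | 0.545 0.1173 0.1293 0.1233 | 0.555 0.1168 0.1298 0.1233 | 0.565 0.1171 0.1275 0.1223 | 0.575 0.1171 0.128 0.1225 | 0.585 0.0861 0.159 0.1226 | 0.595 0.0859 0.1597 0.1228 | 0.605 0.086 0.1592 0.1226 | 0.615 0.0858 0.1596 0.1227 | 0.625 0.0859 0.1594 0.1226 | 0.635 0.0858 0.1599 0.1228 | 0.645 0.0859 0.1597 0.1228 | 0.655 0.0856 0.16 0.1228 | 0.665 0.0855 0.1599 0.1227 | 0.675 0.0855 0.1602 0.1229 | 0.685 0.0856 0.1572 0.1214 | 0.695 0.0858 0.1583 0.1221 | 0.705 0.0687 0.1753 0.122 | 0.715 0.0695 0.1754 0.1224 | 
[ 0.5125 -0.233   0.04  ] [ 0.697  -0.1131  0.0876]
```

Call:
carry_out(moves=[[0,0,-0.5,0,0,0.75],[0,0,-0.5,0,0,0.75],[0,0,-0.5,0,0,0.75],[0.45,-0.9,0,0,0,0],[0.45,-0.9,0,0,0,0],[0.45,-0.9,0,0,0,0],[0.45,-0.9,0,0,0,0],[0.45,-0.9,0,0,0,0],[0.45,-0.9,0,0,0,0],[0.45,-0.9,0,0,0,0],[0.45,-0.9,0,0,0,0],[0.45,-0.9,0,0,0,0],[0.45,-0.9,0,0,0,0],[0.45,-0.9,0,0,0,0],[0.45,-0.9,0,0,0,0],[0.45,-0.9,0,0,0,0],[0.45,-0.9,0,0,0,0],[0.45,-0.9,0,0,0,0],[0.45,-0.9,0,0,0,0],[0,0,0,0,0,0]], fingers=50)

```text
time: 2.6
ee_pos: [0.4815, -0.016, 0.2963]
eef_rot: [1.0, 0.002, -0.0, -0.001]
ft_force: [-0.7, -0.2, 0.6]
width: 0.0498
grip_force: 0.0
```

Call:
carry_out(moves=[[0.44,-0.87,0,0,0,0],[0.44,-0.87,0,0,0,0],[0.43,-0.87,0,0,0,0],[0.43,-0.87,0,0,0,0],[0,0,0.8,0,0,0],[0,0,0.8,0,0,0],[0,0,0.8,0,0,0],[0,0,0.8,0,0,0],[0,0,0.6,0,0,0],[0,0,0,0,0,0],[0,0,0,0,0,0]])

```text
time: 3.98
ee_pos: [0.5514, 0.1196, 0.1455]
eef_rot: [1.0, -0.001, 0.0, 0.0]
ft_force: [0.9, 0.5, 1.2]
width: 0.0497
grip_force: 0.0
```

Run:
```python
from bench import viewer,read_state
from h import *
c=viewer.camera("side"); print(read_state()["ee_pos"])
cv2.imwrite("pics/s1.png",cv2.resize(c["pixels"][140:290,220:380,::-1],None,fx=4,fy=4))
```

```text
[0.55157095 0.11984649 0.14576326]
```

View pics/s1.png

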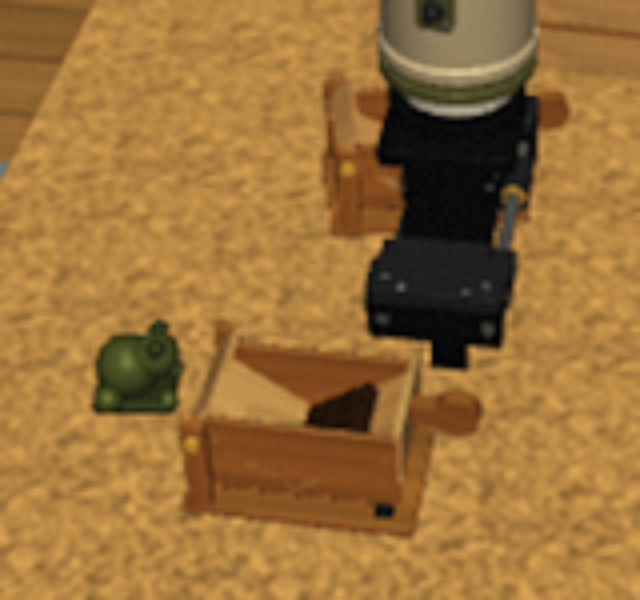

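The gripper hangs above the tab, whose disc is at crop (460,412), and it is lined up. Next I'll correct y by 3 mm, descend and pinch.

Call:
carry_out(moves=[[0,-0.08,0.5,0,0,0],[0,0,0.5,0,0,0],[0,0,0.5,0,0,0],[0,0,0.54,0,0,0],[0,0,0,0,0,0],[0,0,0,0,0,0]])

```text
time: 4.78
ee_pos: [0.5512, 0.1235, 0.0633]
eef_rot: [1.0, -0.001, 0.0, -0.0]
ft_force: [-0.1, -0.4, 0.5]
width: 0.0498
grip_force: 0.0
```

Call:
carry_out(moves=[[0,0,0,0,0,0],[0,0,0,0,0,0],[0,0,0,0,0,0],[0,0,0,0,0,0],[0,0,0,0,0,0],[0,0,0,0,0,0]], fingers=0, force=15)

```text
time: 5.52
ee_pos: [0.551, 0.1217, 0.063]
eef_rot: [1.0, -0.001, -0.0, 0.001]
ft_force: [-2.5, -6.0, 4.1]
width: 0.0117
grip_force: 15.0
```

Call:
carry_out(moves=[[0.007,0.04,-0.237,0,0,0],[0.021,0,-0.236,0,0,0],[0.035,0,-0.234,0,0,0],[0.049,0,-0.232,0,0,0],[0.063,0,-0.228,0,0,0],[0.077,0,-0.224,0,0,0],[0.09,0,-0.219,0,0,0],[0.103,0,-0.213,0,0,0],[0.116,0,-0.207,0,0,0],[0.128,0,-0.2,0,0,0],[0,0,0,0,0,0]])

```text
time: 6.9
ee_pos: [0.5793, 0.1215, 0.1531]
eef_rot: [1.0, -0.001, 0.001, 0.0]
ft_force: [-5.4, -2.8, 2.1]
width: 0.0118
grip_force: 15.0
```

Run:
```python
from bench import viewer,read_state
from h import *
c=viewer.camera("side"); s=read_state();print(s["ee_pos"],s["ft_force"])
cv2.imwrite("pics/s2.png",cv2.resize(c["pixels"][140:290,220:380,::-1],None,fx=4,fy=4))
for k in range(21): a=.6+.03*k+.015; print(round(3.95*.03*np.sin(a),3),round(-3.95*.03*np.cos(a),3),end=' | ')
```

```text
[0.57911787 0.12148326 0.1528898 ] [-5.14826396 -2.84834072  2.43389858]
0.068 -0.097 | 0.071 -0.095 | 0.074 -0.093 | 0.077 -0.09 | 0.079 -0.088 | 0.082 -0.085 | 0.085 -0.083 | 0.087 -0.08 | 0.089 -0.078 | 0.092 -0.075 | 0.094 -0.072 | 0.096 -0.069 | 0.098 -0.066 | 0.1 -0.064 | 0.102 -0.06 | 0.104 -0.057 | 0.105 -0.054 | 0.107 -0.051 | 0.108 -0.048 | 0.11 -0.045 | 0.111 -0.041 |
```

View pics/s2.png

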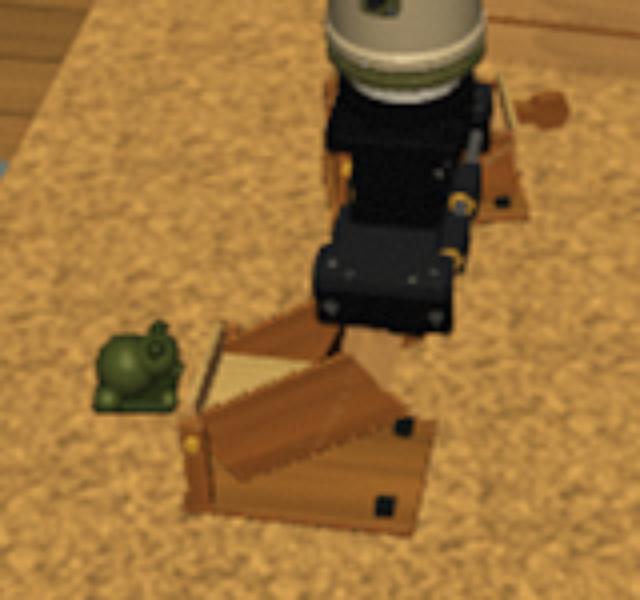

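The tray is tilted about 0.6 rad with the tab held, and the tablet is just visible at crop (340,340). I'll continue slowly to about 1.05 rad.

Call:
carry_out(moves=[[0.068,0,-0.097,0,0,0],[0.071,0,-0.095,0,0,0],[0.074,0,-0.093,0,0,0],[0.077,0,-0.09,0,0,0],[0.079,0,-0.088,0,0,0],[0.082,0,-0.085,0,0,0],[0.085,0,-0.083,0,0,0],[0.087,0,-0.08,0,0,0],[0.089,0,-0.078,0,0,0],[0.092,0,-0.075,0,0,0],[0.094,0,-0.072,0,0,0],[0.096,0,-0.069,0,0,0],[0.098,0,-0.066,0,0,0],[0.1,0,-0.064,0,0,0],[0.102,0,-0.06,0,0,0],[0,0,0,0,0,0],[0,0,0,0,0,0],[0,0,0,0,0,0],[0,0,0,0,0,0]])

```text
time: 9.32
ee_pos: [0.6305, 0.1212, 0.2001]
eef_rot: [1.0, -0.001, 0.0, 0.0]
ft_force: [-1.9, -5.1, 1.3]
width: 0.0117
grip_force: 15.0
```

Run:
```python
from bench import viewer,read_state
from h import *
c=viewer.camera("side"); s=read_state();print(s["ee_pos"],s["ft_force"])
cv2.imwrite("pics/s3.png",cv2.resize(c["pixels"][140:290,220:380,::-1],None,fx=4,fy=4))
```

```text
[0.63054373 0.12128503 0.20010793] [-1.52173302 -5.93586046  0.47136488]
```

View pics/s3.png

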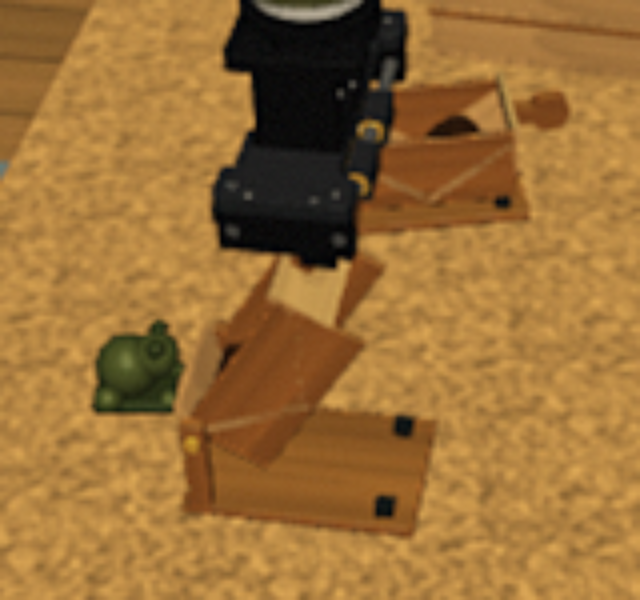

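The dark tablet now shows at crop (225,355), at the hinge end of the tray, so it has toppled across. I'll lower along the reverse arc.

Call:
carry_out(moves=[[-0.102,0,0.06,0,0,0],[-0.1,0,0.064,0,0,0],[-0.098,0,0.066,0,0,0],[-0.096,0,0.069,0,0,0],[-0.094,0,0.072,0,0,0],[-0.092,0,0.075,0,0,0],[-0.089,0,0.078,0,0,0],[-0.087,0,0.08,0,0,0],[-0.085,0,0.083,0,0,0],[-0.082,0,0.085,0,0,0],[-0.079,0,0.088,0,0,0],[-0.077,0,0.09,0,0,0],[-0.074,0,0.093,0,0,0],[-0.071,0,0.095,0,0,0],[-0.068,0,0.097,0,0,0],[0,0,0,0,0,0]])

```text
time: 11.38
ee_pos: [0.5785, 0.1215, 0.1518]
eef_rot: [1.0, -0.001, 0.0, -0.0]
ft_force: [2.2, -3.5, -3.1]
width: 0.0119
grip_force: 15.0
```

Call:
carry_out(moves=[[-0.128,0,0.2,0,0,0],[-0.116,0,0.207,0,0,0],[-0.103,0,0.213,0,0,0],[-0.09,0,0.219,0,0,0],[-0.077,0,0.224,0,0,0],[-0.063,0,0.228,0,0,0],[-0.049,0,0.232,0,0,0],[-0.035,0,0.234,0,0,0],[-0.021,0,0.236,0,0,0],[-0.004,0,0.118,0,0,0],[-0.003,0,0.118,0,0,0],[0,0,0,0,0,0],[0,0,0,0,0,0]])

```text
time: 13.0
ee_pos: [0.5518, 0.1217, 0.064]
eef_rot: [1.0, -0.001, 0.001, 0.0]
ft_force: [1.5, -6.0, 5.9]
width: 0.0114
grip_force: 15.0
```

Run:
```python
from bench import viewer,read_state
from h import *
c=viewer.camera("side"); s=read_state();print(s["ee_pos"],s["ft_force"])
cv2.imwrite("pics/s4.png",cv2.resize(c["pixels"][140:290,220:380,::-1],None,fx=4,fy=4))
```

```text
[0.55179576 0.12164994 0.06402085] [ 0.42768121 -6.24611028  6.67090904]
```

View pics/s4.png

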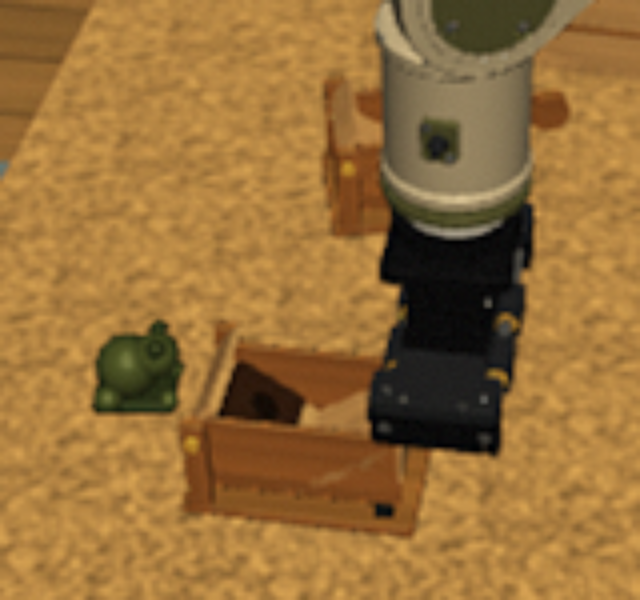

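The tablet lies on the far slope with its round mark up at crop (262,400), and the tray is down on its rest. I'll release and rise.

Call:
carry_out(moves=[[0,0,0,0,0,0],[0,0,0,0,0,0],[0,0,0,0,0,0],[0,0,0,0,0,0],[0,0,-0.3,0,0,0],[0,0,-0.5,0,0,0],[0,0,-0.8,0,0,0],[-0.3,0,-0.8,0,0,0],[-0.8,0,-0.8,0,0,0],[-0.8,0,-0.5,0,0,0],[-0.8,0,0,0,0,0],[0,0,0,0,0,0],[0,0,0,0,0,0],[0,0,0,0,0,0]], fingers=50)

```text
time: 14.8
ee_pos: [0.4435, 0.1218, 0.2112]
eef_rot: [1.0, -0.001, 0.0, -0.0]
ft_force: [0.6, -0.9, 0.4]
width: 0.0502
grip_force: 0.0
```

Run:
```python
from bench import viewer,read_state
from h import *
c=viewer.camera("top"); P=cloud(c); s=read_state();print(s["ee_pos"],s["ft_force"],s["width"],s["time"])
w=P[(P[...,2]>.04)&(P[...,2]<.1)&(P[...,0]>.53)&(P[...,0]<.568)&(P[...,1]>.1)&(P[...,1]<.15)]
print(len(w),w.min(0),w.max(0),np.median(w,0))
a=c["pixels"][130:230,235:335,::-1]; cv2.imwrite("pics/t5.png",cv2.resize(a,None,fx=5,fy=5))
```

```text
[0.44338225 0.12189939 0.21099182] [0.29358397 0.86966021 0.60289814] 0.049957374182803924 14.85
61 [0.53709979 0.11711504 0.0598751 ] [0.56563271 0.12979566 0.08396327] [0.55151105 0.12171753 0.07578132]
```

View pics/t5.png

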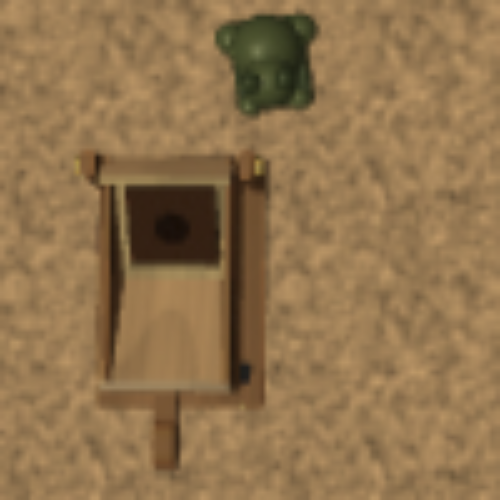

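The tablet is plain face up with its round mark at crop (172,228), centred on the far slope. The tray is down and the frog hasn't moved.

```bash
python3 -c "
from bench import r
print(r.close_job())"
```

```text
the job is handed in; nothing more can be done
None
```

I handed the job in at about 15 s: the square tablet lies scored face down on the far slope, the tray was lowered by hand to its rest and let go, and the arm is clear; no verdict was returned.

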